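Load two cells into a battery barrel and ram them home

TASK

Load the two small battery cells one after the other into the clear upright barrel, then take the push rod from its wooden stand and push the stack and the black sled beneath it right down until everything bottoms out. Once it is down, give it a firm steady push of about 16 N with the rod for half a second, never pushing harder than 24 N. Then stand the rod back in its hole, let go, and leave the other things on the bench as they are.

Things in the scene. Friction and masses are not known exactly. Their poses are not given: they have to be found in the camera images.
- cell_a: small battery cell, a plain grey cylinder 18 mm in diameter and 35 mm tall, 30 g or so, standing upright on the bench; either end may go in first. Origin: centre of its underside, z up its axis.
- cell_b: the other small cell, identical to cell_a (18 mm by 35 mm), standing elsewhere; the two are interchangeable.
- cell_a_center (a point): the middle of cell_a, 17.5 mm above its underside
- cell_b_center (a point): the middle of cell_b, 17.5 mm above its underside
- barrel: battery barrel, fixed to the bench: an upright clear tube on a 70 mm square, 10 mm thick metal foot. Top of the tube 112 mm above the bench. Bore 21 mm in diameter, closed at the bottom; the top 10 mm is a funnel that widens to 31 mm (37 mm outside); tube outside 27 mm. Origin: centre of the underside of the foot, z up.
- mouth (a point): centre of the barrel's open top rim, on the bore axis, 112 mm above the bench
- sled (a joint): black ring 19 mm across inside the barrel that carries the cells. Value: m pushed down, 0 at the top; starts in the first 10 mm. Drags with about 6 N and stays where left. Its top face is 49 mm below the mouth at 0. A hidden adjusting screw rising through the ring is a rigid stop for the cells, somewhere between 0.040 and 0.046: the two-cell stack then ends 19 to 25 mm below the mouth.
- rod: push rod standing upright in its stand: white plastic shaft 14 mm in diameter, 95 mm long, with a dark wooden handle above it, 22 mm in diameter and 45 mm tall (140 mm in all, 60 g or so). Origin: centre of the shaft's lower end, z up towards the handle.
- stand: wooden stand, a 60 by 60 by 55 mm block fixed to the bench, with one upright hole for the rod, 17 mm in diameter and 45 mm deep with a chamfered edge. Origin: centre of its underside. The rod in it stands on the hole's floor, 10 mm above the bench.
- stand_hole0 (a point): centre of the stand's hole at its mouth, 55 mm above the bench
- fat_cell: a fatter battery cell, 26 mm by 50 mm, standing upright; not for this barrel, leave it. Origin: centre of its underside.
- screwdriver: screwdriver 150 mm long lying along its x axis; leave it
- spool: metal spool, 60 mm across, 36 mm high; leave it. Origin: centre of its underside.
- can: drinks can, 66 mm by 115 mm, standing; leave it. Origin: centre of its underside.
- tray: blue compartment tray, 100 by 120 by 20 mm; leave it. Origin: centre of its underside.
- marker: black marker pen, 14 mm thick, 130 mm long, lying along its x axis; leave it
- helping_hand: magnifier stand with a heavy base 70 by 50 mm, 155 mm tall overall; leave it. Origin: centre of its underside.
Mind the look-alikes: they are no part of the job. Several things look just like the stand: the one meant starts farthest to the robot's left. Leave any orange look-alike of the barrel alone.

How it is judged:
By the outcome, as a careful person would: the job done as asked, in the order asked, and still so for the second after the job is handed in, with the robot touching nothing.
It also fails if it takes over 72 s, if anything falls off the work surface, if the arm or the gripper's body presses on something with over 40 N, if the wrist force passes 120 N, or if a joint passes its speed limit or range.

ROBOT

A 6-joint arm with a two-finger parallel gripper is mounted at the origin on the work surface. World frame = base frame: x ahead of the robot, y to its left, z up, the work surface at z = 0. Lengths are in m, angles in degrees, forces in N, time in s.
With the tool pointing down it reaches from about 0.4 to 0.825 m from the base axis. Payload 7 kg.
Tool frame: the origin (TCP) lies between the finger pads; the fingertips stand 19 mm ahead of it and the grasp point (between the pads) is the TCP; z points along the fingers, y is the line along which they close (so a half turn about z gives the same grasp; the last joint's range is limited). The gripper opens to 88 mm and grips with 3 to 60 N. Pads are 19 mm wide; open, the fingers measure 130 mm over their backs; the gripper's body (78 mm by 193 mm) begins 47 mm behind the grasp point.
Start: joints at [-52.42, 20.546, 0.682, 0, -70.136, -16.507], TCP at [0.243, -0.63, 0.246] pointing down, gripper open.
Joint ranges: [-176.03, 176.03], [-82.01, 121.73], [-58.28, 71.71], [-173.87, 95.51], [-174.79, -0.11], [-173.66, 173.66]. Speed limits (degrees/s): [136.94, 136.94, 172.46, 180, 180, 180].

INTERFACE

Orientations are given as [roll, pitch, yaw] about the fixed x, y, z axes, in that order (R = Rz(yaw) Ry(pitch) Rx(roll)).
In Python, from plant import get_obs, snapshot, close_job, spot_in, spot_point gives the robot as it stands.
- The arm moves only by the tool play_rows, never from a script. Its argument "plan" is a list of rows, each a list of 6 numbers: the shift along the tool's x, y, z in cm, then the turn, a rotation vector about the tool's x, y, z in degrees. A call has 1 to 20 rows; each row shifts and turns the commanded pose from where the row before left it, along the tool's axes as they then stand; what a row does not reach is not made up. A row lasts 1/12 s, in which the tool goes at most 41.7 mm and 7.16 degrees, less where a joint would pass 70% of its speed; a pose out of reach is approached as far as the arm can. A call is refused whole if a number of a shift passes 4.17 or a number of a turn 7.16, either way. A call with a gripper value outside its range is refused whole. "grip" is the finger opening in cm, from 0 to 8.76, set as the call begins (left out, the last holds). The fingers move at their own pace and stop on an object; the grip force is fixed at half the most. Time passes only in rows, so rows that do not move let the fingers close. It gives the time, the measured TCP pose, the force, the opening and the grip force at its end, in the units of the state.
- get_obs(): the state, without advancing time (a new reading comes with each control period).
- snapshot(name): name is "scene" or "top" or "wrist"; returns a dict with "frame" (400x640x3 uint8, red, green, blue), "fx", "fy", "cx", "cy" (pixels), "position" and "attitude" of the camera in the world. Camera axes: x right, y down, z forward; pixel columns grow to the right and rows downward; lengths in m; the calibration is good to about 2 mm. A picture is of the moment at which its call begins. There is no depth.
- close_job(): hands the job in; it is judged then, once.
Trained networks look in the newest picture that a camera, given by its name, has taken for a name from the list of things; names that differ only in an ending like _2 or _b are one class to them, and where a whole thing is asked for, a point or a joint stands for the part that bears it (a point fixed in the world has none). Each returns a list of dicts, best first, with "score" (0 to 1); they miss things now and then, are a little off and sometimes report something else, mostly with a low value. They report only what shows in the picture. A call takes as long as a camera call. They do not tell look-alikes from the thing itself.
- spot_in(camera, thing): "position" ([x, y, z] in m, in world coordinates, good to about 4 mm: the middle of the surface that is visible of it).
- spot_point(camera, thing): "position" ([x, y, z] in m, in world coordinates, good to about 4 mm: a listed point, or the origin of a listed thing).
The state is a dict: "clock": time; "joint_pos": joint angles; "qvel": joint speeds; "tau": joint torques, N m; "tool_pos": TCP position; "orientation": TCP orientation; "force": force on the tool from outside, world axes, zero at the start; "moment": the same for the moment, N m; "opening": finger opening in m; "gripper_force": force on a finger pad.
Only numpy, scipy, OpenCV 4.12 (cv2) and the standard library are available. Lean on these libraries where they do the work, as an engineer would, in place of code of your own. Each camera call takes 0.05 s, during which the arm holds its last target. There are 200 camera calls.

## Working session

There is one attempt and no reset: what is moved stays moved. The work goes in short steps, Python scripts to look and compute and a tool call to move; the robot and the scene stay as the last step left them, time stands still between calls to the robot, and variables do not carry over. Pictures are saved under pics/ and viewed, at most 10 in all, crops included, and the job is handed in when it is done.

Besides the shell and the picture viewer there is one more tool, called after "Request:" in YAML: its name, and indented under it one key for each argument. play_rows: Moves the arm, as the interface text tells. Its arguments: {"type":"object","properties":{"plan":{"type":"array","items":{"type":"array","items":{"type":"number"}}},"grip":{"type":"number"}},"required":["plan"]}

```bash
mkdir -p pics
cat > h.py <<'E'
from plant import *
import numpy as np, cv2
from scipy.spatial.transform import Rotation as R
def save(cam,fn,crop=None):
    s=snapshot(cam); f=s["frame"][:,:,::-1]
    cv2.imwrite("pics/"+fn,f if crop is None else crop(f)); return s
E
python3 - <<'E'
from h import *
np.set_printoptions(precision=4,suppress=True)
o=get_obs(); print({k:np.round(v,4) for k,v in o.items()})
for c in ["scene","top"]:
    s=save(c,c+"0.png"); print(c,s["fx"],s["cx"],s["cy"],s["position"],s["attitude"])
    for t in ["cell_a_center","mouth","stand_hole0","rod","fat_cell","can","spool","helping_hand","tray","marker","screwdriver"]:
        print(t,[(np.round(d["position"],3).tolist(),round(d["score"],2)) for d in spot_point(c,t)])
E
```

```text
{'clock': np.float64(0.0), 'joint_pos': array([-52.4206,  20.5903,   0.6327,  -0.0207, -70.1347, -16.5059]), 'qvel': array([ 0.0157, -0.0522,  0.0208, -0.003 ,  0.0279, -0.028 ]), 'tau': array([  0.0004, -58.2717,  29.3063,   6.9975,   0.0071,  -0.0002]), 'tool_pos': array([ 0.2425, -0.6294,  0.2446]), 'orientation': array([ 179.906 ,   -0.0076, -158.9336]), 'force': array([-0.3615,  0.4463, -0.6774]), 'moment': array([ 0.0603, -0.0024,  0.0355]), 'gripper_force': np.float64(0.0), 'opening': np.float64(0.0876)}
scene 437.2457610292488 321.0855255048539 198.19833160498783 [ 1.3279 -0.4152  0.8042] [-126.991     0.8981   64.8888]
cell_a_center [([0.461, 0.169, 0.022], 0.57)]
mouth [([0.443, -0.037, 0.116], 0.9), ([0.573, -0.003, 0.112], 0.86)]
stand_hole0 [([0.235, -0.358, 0.051], 0.95), ([0.501, -0.222, 0.053], 0.78)]
rod [([0.498, -0.226, 0.009], 0.6)]
fat_cell [([0.542, 0.349, -0.0], 0.69)]
can [([0.624, -0.383, 0.002], 0.85), ([0.664, 0.219, 0.012], 0.22)]
spool [([0.678, -0.129, -0.004], 0.73)]
helping_hand [([0.39, -0.463, -0.002], 0.62), ([0.503, -0.225, -0.001], 0.57)]
tray []

[... 170 characters left out ...]
 [-174.5489   -1.639   -90.5357]
cell_a_center [([0.462, 0.168, 0.016], 0.6)]
mouth [([0.441, -0.036, 0.113], 0.92), ([0.575, -0.005, 0.112], 0.75)]
stand_hole0 [([0.237, -0.358, 0.054], 0.74), ([0.499, -0.224, 0.056], 0.59)]
rod [([0.498, -0.222, 0.012], 0.46)]
fat_cell [([0.575, -0.004, 0.114], 0.72), ([0.501, -0.222, 0.059], 0.6), ([0.545, 0.342, -0.001], 0.48), ([0.659, 0.22, 0.016], 0.29)]
can [([0.622, -0.386, -0.005], 0.59)]
spool [([0.68, -0.127, -0.0], 0.73), ([0.572, -0.009, -0.001], 0.18)]
helping_hand [([0.388, -0.457, 0.002], 0.86)]
tray [([0.663, 0.391, -0.002], 0.96)]
marker [([0.37, 0.101, -0.003], 0.48)]
screwdriver [([0.513, -0.132, 0.002], 0.6), ([0.389, -0.46, 0.0], 0.2)]
```

View pics/scene0.png

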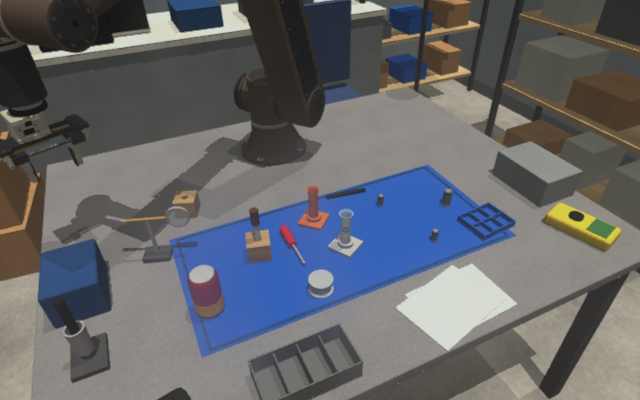

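View pics/top0.png

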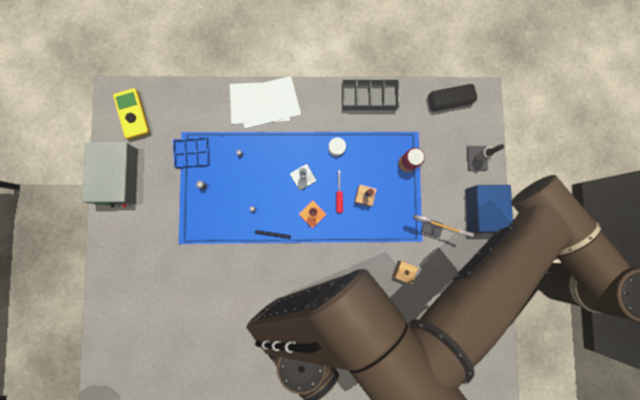

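The scene view shows the clear barrel at about (346,230), the orange one at (313,205), and the rod in its stand at (257,235). The small cells are at (380,199) and (435,235), and the fat cell at (447,196). The networks agree: barrel (0.574,-0.004), stand (0.500,-0.223), cells (0.461,0.169) and (0.661,0.220). Next I turn the tool to yaw -90 and travel.

Request:
play_rows:
  plan:
    - [0, 0, 0, 0, 0, -6.9]
    - [0, 0, 0, 0, 0, -6.9]
    - [0, 0, 0, 0, 0, -6.9]
    - [0, 0, 0, 0, 0, -6.9]
    - [0, 0, 0, 0, 0, -6.9]
    - [0, 0, 0, 0, 0, -6.9]
    - [0, 0, 0, 0, 0, -6.9]
    - [0, 0, 0, 0, 0, -6.9]
    - [0, 0, 0, 0, 0, -6.9]
    - [0, 0, 0, 0, 0, -6.9]
    - [-3.2, -2.4, 0, 0, 0, 0]
    - [-3.2, -2.4, 0, 0, 0, 0]
    - [-3.2, -2.4, 0, 0, 0, 0]
    - [-3.2, -2.4, 0, 0, 0, 0]
    - [-3.2, -2.4, 0, 0, 0, 0]
    - [-3.2, -2.4, 0, 0, 0, 0]
    - [-3.2, -2.4, 0, 0, 0, 0]
    - [-3.2, -2.4, 0, 0, 0, 0]
    - [-3.2, -2.4, 0, 0, 0, 0]
    - [-3.2, -2.4, 0, 0, 0, 0]
  grip: 5

```text
clock: 2.87
tool_pos: [0.4831, -0.3078, 0.246]
orientation: [-180.0, -0.0, -89.9]
force: [0.5, -0.2, -0.2]
opening: 0.0501
gripper_force: 0.0
```

Request:
play_rows:
  plan:
    - [-3.8, 0.17, 0, 0, 0, 0]
    - [-3.8, 0.17, 0, 0, 0, 0]
    - [-3.8, 0.17, 0, 0, 0, 0]
    - [-3.8, 0.17, 0, 0, 0, 0]
    - [-3.8, 0.17, 0, 0, 0, 0]
    - [-3.8, 0.17, 0, 0, 0, 0]
    - [-3.8, 0.17, 0, 0, 0, 0]
    - [-3.8, 0.17, 0, 0, 0, 0]
    - [-3.8, 0.17, 0, 0, 0, 0]
    - [-3.8, 0.17, 0, 0, 0, 0]
    - [-3.8, 0.17, 0, 0, 0, 0]
    - [-3.8, 0.17, 0, 0, 0, 0]
    - [0, 0, 2, 0, 0, 0]
    - [0, 0, 2, 0, 0, 0]
    - [0, 0, 2, 0, 0, 0]
    - [0, 0, 0, 0, 0, 0]
    - [0, 0, 0, 0, 0, 0]

```text
clock: 4.28
tool_pos: [0.461, 0.1461, 0.1854]
orientation: [179.9, -0.1, -89.9]
force: [0.3, 0.8, 0.3]
opening: 0.0503
gripper_force: 0.0
```

```bash
cat >> h.py <<'E'
def look(cam,things,fn=None):
    o=get_obs(); print(round(float(o["clock"]),2),"tcp",np.round(o["tool_pos"],4),np.round(o["orientation"],2),"F",np.round(o["force"],1),"open",round(float(o["opening"]),4))
    s=save(cam,fn or "tmp.png"); print("cam",np.round(s["position"],4))
    for t in things: print(t,[(np.round(d["position"],4).tolist(),round(d["score"],2)) for d in spot_point(cam,t)])
    return s
def pix(s,u,v,z):
    d=R.from_euler("xyz",s["attitude"],degrees=True).apply([(u-s["cx"])/s["fx"],(v-s["cy"])/s["fy"],1]); p=np.array(s["position"]); return p+d*(z-p[2])/d[2]
def proj(s,P):
    c=R.from_euler("xyz",s["attitude"],degrees=True).inv().apply(np.array(P)-s["position"]); return c[0]/c[2]*s["fx"]+s["cx"],c[1]/c[2]*s["fy"]+s["cy"]
E
python3 - <<'E'
from h import *
s=look("wrist",["cell_a_center","cell_a"],"w1.png")
print(proj(s,[.4615,.1685,.035]))
E
```

```text
4.28 tcp [0.461  0.1461 0.1854] [ 1.7993e+02 -8.0000e-02 -8.9910e+01] F [0.3 0.8 0.3] open 0.0503
cam [0.4615 0.0757 0.3236]
cell_a_center [([0.4614, 0.1688, 0.0199], 0.92)]
cell_a [([0.4604, 0.1725, 0.0001], 0.66)]
(np.float64(318.80886275418015), np.float64(208.2388533902956))
```

View pics/w1.png

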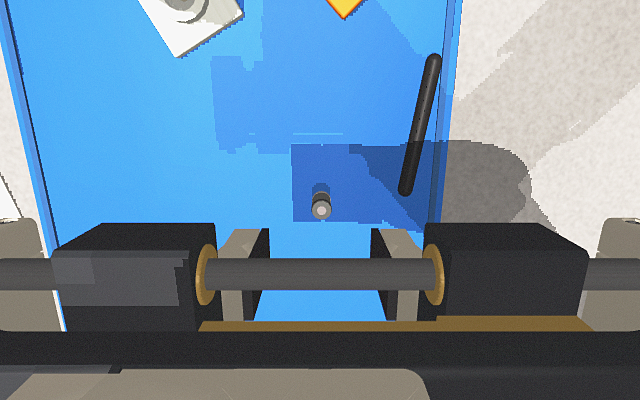

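Wrist view: the cell's top is at (321,211) between the fingers, within 2 mm of the estimate, so I take (0.4605,0.170).

Request:
play_rows:
  plan:
    - [-1.2, 0.03, 0, 0, 0, 0]
    - [-1.2, 0.03, 0, 0, 0, 0]
    - [0, 0, 3, 0, 0, 0]
    - [0, 0, 3, 0, 0, 0]
    - [0, 0, 3, 0, 0, 0]
    - [0, 0, 3, 0, 0, 0]
    - [0, 0, 2, 0, 0, 0]
    - [0, 0, 1.1, 0, 0, 0]
    - [0, 0, 0, 0, 0, 0]
    - [0, 0, 0, 0, 0, 0]

```text
clock: 5.27
tool_pos: [0.4609, 0.1712, 0.0346]
orientation: [180.0, -0.0, -89.9]
force: [-0.4, -0.1, 0.0]
opening: 0.0501
gripper_force: 0.0
```

Request:
play_rows:
  plan:
    - [0, 0, 0, 0, 0, 0]
    - [0, 0, 0, 0, 0, 0]
    - [0, 0, 0, 0, 0, 0]
    - [0, 0, 0, 0, 0, 0]
    - [0, 0, 0, 0, 0, 0]
    - [0, 0, 0, 0, 0, 0]
    - [0, 0, 0, 0, 0, 0]
    - [0, 0, 0, 0, 0, 0]
  grip: 1.2

```text
clock: 5.93
tool_pos: [0.4608, 0.1705, 0.0349]
orientation: [-180.0, 0.0, -89.9]
force: [-1.4, 1.0, 4.9]
opening: 0.0172
gripper_force: 30.0
```

Request:
play_rows:
  plan:
    - [0, 0, -2, 0, 0, 0]
    - [0, 0, -3, 0, 0, 0]
    - [0, 0, -3, 0, 0, 0]
    - [0, 0, -3, 0, 0, 0]
    - [0, 0, -4, 0, 0, 0]
    - [3, -2.26, 0, 0, 0, 0]
    - [3, -2.26, 0, 0, 0, 0]
    - [3, -2.26, 0, 0, 0, 0]
    - [3, -2.26, 0, 0, 0, 0]
    - [3, -2.26, 0, 0, 0, 0]
    - [0, 0, 0, 0, 0, 0]
    - [0, 0, 0, 0, 0, 0]

```text
clock: 6.93
tool_pos: [0.5742, 0.0187, 0.1835]
orientation: [179.9, -0.0, -90.1]
force: [-0.4, -0.2, 0.1]
opening: 0.0171
gripper_force: 30.0
```

Run:
```python
from h import *
s=look("wrist",["mouth","cell_a"],"w2.png")
print(proj(s,[.574,-.004,.112]),s["fx"])
```

```text
6.93 tcp [0.5742 0.0187 0.1835] [ 1.7991e+02 -3.0000e-02 -9.0140e+01] F [-0.4 -0.2  0.1] open 0.0171
cam [ 0.5745 -0.0519  0.3218]
mouth [([0.4377, -0.0375, 0.1159], 0.85), ([0.5715, -0.0031, 0.1103], 0.56)]
cell_a [([0.5719, 0.0213, 0.1502], 0.97)]
(np.float64(319.8410847804687), np.float64(178.18270602383373)) 342.91471751745553
```

View pics/w2.png

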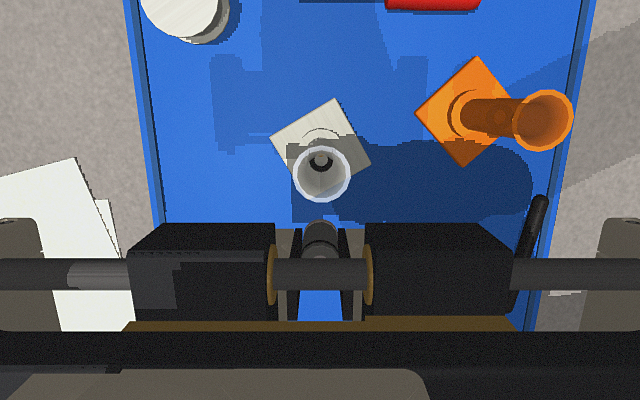

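Wrist view: the clear barrel's rim is centred at (321,174), giving roughly (0.573,-0.005). I'm aligning and lowering.

Request:
play_rows:
  plan:
    - [1.2, 0.05, 0, 0, 0, 0]
    - [1.2, 0.05, 0, 0, 0, 0]
    - [0, 0, 0, 0, 0, 0]
    - [0, 0, 1.2, 0, 0, 0]
    - [0, 0, 1, 0, 0, 0]
    - [0, 0, 0.8, 0, 0, 0]
    - [0, 0, 0.6, 0, 0, 0]
    - [0, 0, 0.5, 0, 0, 0]
    - [0, 0, 0.4, 0, 0, 0]
    - [0, 0, 0.3, 0, 0, 0]
    - [0, 0, 0, 0, 0, 0]
    - [0, 0, 0, 0, 0, 0]

```text
clock: 8.08
tool_pos: [0.5731, -0.0037, 0.1366]
orientation: [-180.0, -0.0, -89.9]
force: [1.5, -3.1, -0.7]
opening: 0.017
gripper_force: 30.0
```

Request:
play_rows:
  plan:
    - [0.15, 0, 0, 0, 0, 0]
    - [0, 0, 0, 0, 0, 0]
    - [0, 0, 0, 0, 0, 0]
    - [0, 0, 0.15, 0, 0, 0]
    - [0, 0, 0.1, 0, 0, 0]
    - [0, 0, 0, 0, 0, 0]
    - [0, 0, 0, 0, 0, 0]

```text
clock: 8.67
tool_pos: [0.5728, -0.0049, 0.1339]
orientation: [180.0, -0.0, -89.9]
force: [0.1, -0.2, 0.6]
opening: 0.017
gripper_force: 30.0
```

Request:
play_rows:
  plan:
    - [0, 0, 0, 0, 0, 0]
    - [0, 0, 0, 0, 0, 0]
    - [0, 0, 0, 0, 0, 0]
    - [0, 0, 0, 0, 0, 0]
    - [0, 0, 0, 0, 0, 0]
    - [0, 0, -1, 0, 0, 0]
    - [0, 0, -2, 0, 0, 0]
    - [0, 0, -2, 0, 0, 0]
    - [0, 0, 0, 0, 0, 0]
  grip: 4

```text
clock: 9.42
tool_pos: [0.5752, -0.0047, 0.1889]
orientation: [-179.6, 0.0, -89.9]
force: [1.2, 0.8, 0.5]
opening: 0.0404
gripper_force: 0.0
```

Request:
play_rows:
  plan:
    - [-3.3, -1.5, 0, 0, 0, 0]
    - [-3.3, -1.5, 0, 0, 0, 0]
    - [-3.3, -1.5, 0, 0, 0, 0]
    - [-3.3, -1.5, 0, 0, 0, 0]
    - [-3.3, -1.5, 0, 0, 0, 0]
    - [-3.3, -1.3, 0, 0, 0, 0]
    - [0, 0, 0, 0, 0, 0]
    - [0, 0, 0, 0, 0, 0]
  grip: 5

```text
clock: 10.08
tool_pos: [0.6608, 0.195, 0.1836]
orientation: [180.0, -0.0, -89.8]
force: [-0.2, -0.1, -0.8]
opening: 0.0497
gripper_force: 0.0
```

Run:
```python
from h import *
s=look("wrist",["cell_b_center","cell_b","mouth"],"w3.png")
print(proj(s,[.661,.22,.035]),proj(s,[.573,-.005,.112]))
s=save("scene","s3.png"); u,v=proj(s,[.573,-.005,.09]); print(u,v)
f=s["frame"][int(v)-40:int(v)+60,int(u)-50:int(u)+50,::-1]
w=cv2.imread("pics/w3.png"); g=np.zeros((400,800,3),np.uint8); g[:,:400]=cv2.resize(f,(400,400)); g[:250,400:]=cv2.resize(w,(400,250)); cv2.imwrite("pics/c3.png",g)
```

```text
10.08 tcp [0.6608 0.195  0.1836] [ 1.7997e+02 -2.0000e-02 -8.9800e+01] F [-0.2 -0.1 -0.8] open 0.0497
cam [0.6614 0.1245 0.3218]
cell_b_center [([0.6535, 0.2194, 0.0173], 0.92)]
cell_b [([0.6566, 0.2185, 0.002], 0.68)]
mouth []
(np.float64(319.3004403950504), np.float64(211.4488489736281)) (np.float64(499.893640842283), np.float64(-173.37310345488967))
345.51308896763084 219.28270898554794
```

View pics/c3.png

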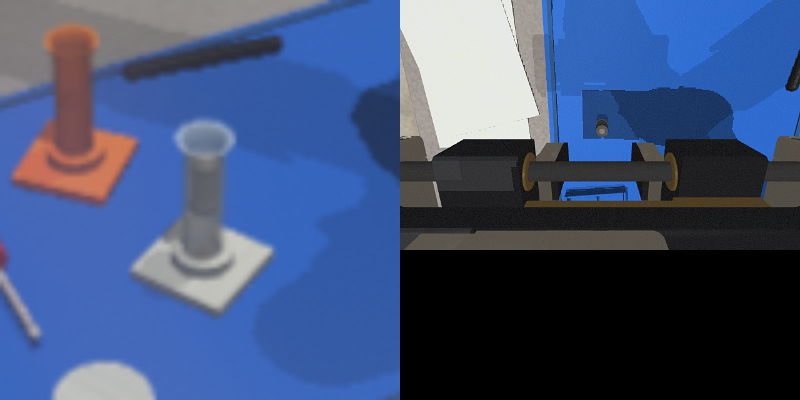

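The first cell sits in the barrel at (203,170-240) of the crop. Cell b's top is at about (602,131), i.e. roughly (0.6575,0.2195).

Request:
play_rows:
  plan:
    - [-1.2, 0.17, 0, 0, 0, 0]
    - [-1.2, 0.17, 0, 0, 0, 0]
    - [0, 0, 3, 0, 0, 0]
    - [0, 0, 3, 0, 0, 0]
    - [0, 0, 3, 0, 0, 0]
    - [0, 0, 3, 0, 0, 0]
    - [0, 0, 2, 0, 0, 0]
    - [0, 0, 1, 0, 0, 0]
    - [0, 0, 0, 0, 0, 0]
    - [0, 0, 0, 0, 0, 0]

```text
clock: 11.17
tool_pos: [0.6575, 0.2176, 0.0345]
orientation: [-180.0, -0.0, -89.9]
force: [0.4, 0.4, 1.4]
opening: 0.05
gripper_force: 0.0
```

Request:
play_rows:
  plan:
    - [0, 0, 0, 0, 0, 0]
    - [0, 0, 0, 0, 0, 0]
    - [0, 0, 0, 0, 0, 0]
    - [0, 0, 0, 0, 0, 0]
    - [0, 0, 0, 0, 0, 0]
    - [0, 0, 0, 0, 0, 0]
    - [0, 0, 0, 0, 0, 0]
    - [0, 0, 0, 0, 0, 0]
  grip: 1.2

```text
clock: 11.83
tool_pos: [0.6574, 0.2173, 0.0346]
orientation: [-180.0, 0.0, -89.9]
force: [-0.2, -0.4, 4.8]
opening: 0.017
gripper_force: 30.0
```

Request:
play_rows:
  plan:
    - [0, 0, -2, 0, 0, 0]
    - [0, 0, -3, 0, 0, 0]
    - [0, 0, -3, 0, 0, 0]
    - [0, 0, -3, 0, 0, 0]
    - [0, 0, -4, 0, 0, 0]
    - [3.2, 1.2, 0, 0, 0, 0]
    - [3.2, 1.2, 0, 0, 0, 0]
    - [3.2, 1.2, 0, 0, 0, 0]
    - [3.2, 1.2, 0, 0, 0, 0]
    - [3.2, 1.2, 0, 0, 0, 0]
    - [3.2, 1.2, 0, 0, 0, 0]
    - [3.2, 1.2, 0, 0, 0, 0]
    - [0, 0, 0, 0, 0, 0]
    - [0, 0, 0, 0, 0, 0]

```text
clock: 13.0
tool_pos: [0.5728, -0.0085, 0.1843]
orientation: [-180.0, 0.0, -90.1]
force: [0.6, 0.7, -1.2]
opening: 0.0175
gripper_force: 30.0
```

Request:
play_rows:
  plan:
    - [-0.2, 0, 0, 0, 0, 0]
    - [0, 0, 1.2, 0, 0, 0]
    - [0, 0, 1, 0, 0, 0]
    - [0, 0, 0.8, 0, 0, 0]
    - [0, 0, 0.6, 0, 0, 0]
    - [0, 0, 0.5, 0, 0, 0]
    - [0, 0, 0.4, 0, 0, 0]
    - [0, 0, 0.3, 0, 0, 0]
    - [0, 0, 0, 0, 0, 0]
    - [0, 0, 0, 0, 0, 0]

```text
clock: 13.83
tool_pos: [0.5734, -0.0053, 0.136]
orientation: [180.0, -0.0, -89.9]
force: [0.8, -3.9, -1.8]
opening: 0.0169
gripper_force: 30.0
```

Request:
play_rows:
  plan:
    - [0.15, 0, 0, 0, 0, 0]
    - [0, 0, 0, 0, 0, 0]
    - [0, 0, 0, 0, 0, 0]
    - [0, 0, 0.1, 0, 0, 0]
    - [0, 0, 0, 0, 0, 0]
    - [0, 0, 0, 0, 0, 0]

```text
clock: 14.33
tool_pos: [0.5735, -0.0063, 0.1351]
orientation: [-180.0, 0.0, -89.9]
force: [-0.6, 0.0, -0.8]
opening: 0.0174
gripper_force: 30.0
```

Request:
play_rows:
  plan:
    - [0, 0, 0, 0, 0, 0]
    - [0, 0, 0, 0, 0, 0]
    - [0, 0, 0, 0, 0, 0]
    - [0, 0, 0, 0, 0, 0]
    - [0, 0, 0, 0, 0, 0]
    - [0, 0, -1, 0, 0, 0]
    - [0, 0, -2, 0, 0, 0]
    - [0, 0, -2, 0, 0, 0]
    - [0, 0, -3, 0, 0, 0]
    - [0, 0, -2, 0, 0, 0]
    - [0, 0, 0, 0, 0, 0]
  grip: 4

```text
clock: 15.25
tool_pos: [0.5759, -0.0063, 0.241]
orientation: [-179.5, 0.1, -89.9]
force: [0.8, 0.1, -0.4]
opening: 0.0401
gripper_force: 0.0
```

Request:
play_rows:
  plan:
    - [3.2, 1.2, 0, 0, 0, 0]
    - [3.2, 1.2, 0, 0, 0, 0]
    - [3.2, 1.2, 0, 0, 0, 0]
    - [3.2, 1.2, 0, 0, 0, 0]
    - [3.2, 1.2, 0, 0, 0, 0]
    - [3.2, 1.2, 0, 0, 0, 0]
    - [0, 0, 0, 0, 0, 0]
    - [0, 0, 0, 0, 0, 0]
  grip: 6

```text
clock: 15.92
tool_pos: [0.5009, -0.2, 0.2355]
orientation: [-180.0, -0.0, -90.1]
force: [0.6, -0.1, -0.1]
opening: 0.0601
gripper_force: 0.0
```

Run:
```python
from h import *
s=look("wrist",["stand_hole0","rod"],"w4.png")
print(proj(s,[.5,-.223,.150]),proj(s,[.5,-.223,.055]))
s=save("scene","s4.png"); u,v=proj(s,[.573,-.005,.09]); print(u,v)
f=s["frame"][int(v)-40:int(v)+40,int(u)-40:int(u)+40,::-1]
w=cv2.imread("pics/w4.png"); g=np.zeros((320,800,3),np.uint8); g[:,:320]=cv2.resize(f,(320,320)); g[:300,320:]=cv2.resize(w,(480,300)); cv2.imwrite("pics/c4.png",g)
```

```text
15.92 tcp [ 0.5009 -0.2     0.2355] [-179.98   -0.    -90.11] F [ 0.6 -0.1 -0.1] open 0.0601
cam [ 0.501  -0.2706  0.3737]
stand_hole0 []
rod [([0.4998, -0.2218, 0.0087], 0.76)]
(np.float64(321.17502659457017), np.float64(172.99170280635389)) (np.float64(320.71183961977374), np.float64(151.75213853194919))
345.51308896763084 219.28270898554794
```

View pics/c4.png

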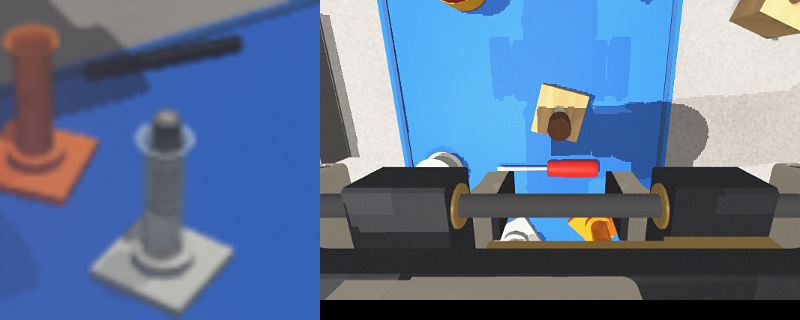

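Cell b stands in the barrel, its top showing just above the rim at (165,125) of the crop. The rod handle's top is at about (560,127), which matches (0.500,-0.2245).

Request:
play_rows:
  plan:
    - [1.2, 0.05, 0, 0, 0, 0]
    - [1.25, 0.05, 0, 0, 0, 0]
    - [0, 0, 2, 0, 0, 0]
    - [0, 0, 2, 0, 0, 0]
    - [0, 0, 2, 0, 0, 0]
    - [0, 0, 2, 0, 0, 0]
    - [0, 0, 1.7, 0, 0, 0]
    - [0, 0, 1, 0, 0, 0]
    - [0, 0, 0, 0, 0, 0]
    - [0, 0, 0, 0, 0, 0]

```text
clock: 16.95
tool_pos: [0.5009, -0.2233, 0.128]
orientation: [179.9, -0.0, -89.9]
force: [0.1, -0.1, 0.4]
opening: 0.0603
gripper_force: 0.0
```

Request:
play_rows:
  plan:
    - [0, 0, 0, 0, 0, 0]
    - [0, 0, 0, 0, 0, 0]
    - [0, 0, 0, 0, 0, 0]
    - [0, 0, 0, 0, 0, 0]
    - [0, 0, 0, 0, 0, 0]
    - [0, 0, 0, 0, 0, 0]
    - [0, 0, 0, 0, 0, 0]
    - [0, 0, 0, 0, 0, 0]
    - [0, 0, 0, 0, 0, 0]
  grip: 1.5

```text
clock: 17.7
tool_pos: [0.5009, -0.223, 0.1283]
orientation: [-180.0, -0.0, -89.9]
force: [-0.1, -0.1, 1.9]
opening: 0.0214
gripper_force: 30.0
```

Request:
play_rows:
  plan:
    - [0, 0, -1, 0, 0, 0]
    - [0, 0, -2, 0, 0, 0]
    - [0, 0, -2, 0, 0, 0]
    - [0, 0, -3, 0, 0, 0]
    - [0, 0, -3, 0, 0, 0]
    - [0, 0, -3, 0, 0, 0]
    - [0, 0, -1.2, 0, 0, 0]
    - [-3, -1, 0, 0, 0, 0]
    - [-3, -1, 0, 0, 0, 0]
    - [-3, -1, 0, 0, 0, 0]
    - [-3, -1, 0, 0, 0, 0]
    - [-3, -1, 0, 0, 0, 0]
    - [-3, -1, 0, 0, 0, 0]
    - [-3, -1, 0, 0, 0, 0]
    - [-0.85, -0.25, 0, 0, 0, 0]
    - [0, 0, 0, 0, 0, 0]
    - [0, 0, 0, 0, 0, 0]

```text
clock: 19.12
tool_pos: [0.5727, -0.0041, 0.2802]
orientation: [180.0, -0.0, -89.9]
force: [-0.4, 0.2, -0.4]
opening: 0.0214
gripper_force: 30.0
```

Run:
```python
from h import *
o=get_obs(); t=np.array(o["tool_pos"]); print(t,o["force"])
s=save("scene","s5.png"); u,v=map(int,proj(s,[.573,-.005,.14]))
print(u,v,proj(s,t-[0,0,.118]),proj(s,[.573,-.005,.112]))
cv2.imwrite("pics/c5.png",cv2.resize(s["frame"][v-60:v+60,u-60:u+60,::-1],(600,600)))
```

```text
[ 0.57274787 -0.00412944  0.28022779] [-0.43128865  0.22902515 -0.37335037]
345 203 (np.float64(346.3091588576792), np.float64(196.4348797739797)) (np.float64(345.66979967561826), np.float64(212.5587471539755))
```

View pics/c5.png

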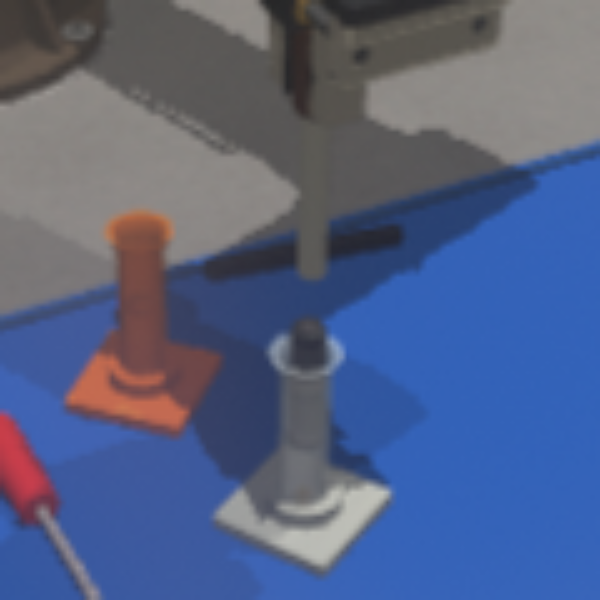

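The tip at (312,275) is about 1.5 mm right of the barrel axis at (306,360), so I correct y by -1.5 mm and descend.

Request:
play_rows:
  plan:
    - [0.15, 0, 0, 0, 0, 0]
    - [0, 0, 0.8, 0, 0, 0]
    - [0, 0, 0.8, 0, 0, 0]
    - [0, 0, 0.4, 0, 0, 0]
    - [0, 0, 0.4, 0, 0, 0]
    - [0, 0, 0.3, 0, 0, 0]
    - [0, 0, 0.3, 0, 0, 0]
    - [0, 0, 0.3, 0, 0, 0]
    - [0, 0, 0.3, 0, 0, 0]
    - [0, 0, 0, 0, 0, 0]

```text
clock: 20.0
tool_pos: [0.5732, -0.0059, 0.2441]
orientation: [-180.0, -0.0, -89.9]
force: [-0.1, 0.4, -0.2]
opening: 0.0214
gripper_force: 30.0
```

Request:
play_rows:
  plan:
    - [0, 0, 0.2, 0, 0, 0]
    - [0, 0, 0.2, 0, 0, 0]
    - [0, 0, 0.2, 0, 0, 0]
    - [0, 0, 0.2, 0, 0, 0]
    - [0, 0, 0.2, 0, 0, 0]
    - [0, 0, 0.2, 0, 0, 0]
    - [0, 0, 0.2, 0, 0, 0]
    - [0, 0, 0, 0, 0, 0]

```text
clock: 20.67
tool_pos: [0.5729, -0.0059, 0.2295]
orientation: [180.0, -0.0, -89.9]
force: [-0.3, 0.2, 1.8]
opening: 0.0219
gripper_force: 30.0
```

Request:
play_rows:
  plan:
    - [0, 0, 0.2, 0, 0, 0]
    - [0, 0, 0.2, 0, 0, 0]
    - [0, 0, 0.2, 0, 0, 0]
    - [0, 0, 0.2, 0, 0, 0]
    - [0, 0, 0.2, 0, 0, 0]
    - [0, 0, 0.1, 0, 0, 0]

```text
clock: 21.17
tool_pos: [0.5729, -0.0059, 0.2187]
orientation: [180.0, -0.0, -89.9]
force: [0.6, 0.1, 4.4]
opening: 0.0218
gripper_force: 30.0
```

Request:
play_rows:
  plan:
    - [0, 0, 0.15, 0, 0, 0]
    - [0, 0, 0.15, 0, 0, 0]
    - [0, 0, 0.15, 0, 0, 0]
    - [0, 0, 0.1, 0, 0, 0]
    - [0, 0, 0, 0, 0, 0]

```text
clock: 21.58
tool_pos: [0.5729, -0.0059, 0.2132]
orientation: [180.0, -0.0, -89.9]
force: [0.1, 0.1, 2.2]
opening: 0.0219
gripper_force: 30.0
```

Request:
play_rows:
  plan:
    - [0, 0, 0.1, 0, 0, 0]
    - [0, 0, 0.05, 0, 0, 0]
    - [0, 0, 0, 0, 0, 0]

```text
clock: 21.83
tool_pos: [0.5729, -0.0059, 0.2119]
orientation: [180.0, -0.0, -89.9]
force: [-0.4, -0.8, 4.0]
opening: 0.0217
gripper_force: 30.0
```

Request:
play_rows:
  plan:
    - [0, 0, 0.05, 0, 0, 0]
    - [0, 0, 0.05, 0, 0, 0]
    - [0, 0, 0, 0, 0, 0]

```text
clock: 22.08
tool_pos: [0.5729, -0.0059, 0.211]
orientation: [180.0, -0.0, -89.9]
force: [-0.4, 1.1, 3.7]
opening: 0.0217
gripper_force: 30.0
```

Request:
play_rows:
  plan:
    - [0, 0, 0.05, 0, 0, 0]
    - [0, 0, 0.05, 0, 0, 0]
    - [0, 0, 0, 0, 0, 0]

```text
clock: 22.33
tool_pos: [0.573, -0.0059, 0.21]
orientation: [180.0, -0.0, -89.9]
force: [-0.1, 0.1, 4.8]
opening: 0.0214
gripper_force: 30.0
```

Request:
play_rows:
  plan:
    - [0, 0, 0.04, 0, 0, 0]
    - [0, 0, 0.04, 0, 0, 0]
    - [0, 0, 0, 0, 0, 0]

```text
clock: 22.58
tool_pos: [0.5729, -0.0059, 0.2092]
orientation: [180.0, 0.0, -89.9]
force: [0.5, 0.5, 4.3]
opening: 0.0214
gripper_force: 30.0
```

Request:
play_rows:
  plan:
    - [0, 0, 0.04, 0, 0, 0]
    - [0, 0, 0.04, 0, 0, 0]
    - [0, 0, 0, 0, 0, 0]

```text
clock: 22.83
tool_pos: [0.573, -0.0059, 0.2084]
orientation: [180.0, -0.0, -89.9]
force: [0.4, -0.3, 4.4]
opening: 0.0217
gripper_force: 30.0
```

Request:
play_rows:
  plan:
    - [0, 0, 0.04, 0, 0, 0]
    - [0, 0, 0.04, 0, 0, 0]
    - [0, 0, 0, 0, 0, 0]

```text
clock: 23.08
tool_pos: [0.573, -0.0059, 0.2076]
orientation: [180.0, -0.0, -89.9]
force: [0.6, -0.6, 3.6]
opening: 0.0211
gripper_force: 30.0
```

Request:
play_rows:
  plan:
    - [0, 0, 0.04, 0, 0, 0]
    - [0, 0, 0.03, 0, 0, 0]
    - [0, 0, 0, 0, 0, 0]

```text
clock: 23.33
tool_pos: [0.5729, -0.0059, 0.2069]
orientation: [180.0, 0.0, -89.9]
force: [-0.6, 0.2, 3.9]
opening: 0.0214
gripper_force: 30.0
```

Request:
play_rows:
  plan:
    - [0, 0, 0.04, 0, 0, 0]
    - [0, 0, 0.03, 0, 0, 0]
    - [0, 0, 0, 0, 0, 0]

```text
clock: 23.58
tool_pos: [0.5731, -0.006, 0.2064]
orientation: [-180.0, -0.0, -89.9]
force: [-0.4, -0.2, 5.1]
opening: 0.0219
gripper_force: 30.0
```

Request:
play_rows:
  plan:
    - [0, 0, 0.04, 0, 0, 0]
    - [0, 0, 0.03, 0, 0, 0]
    - [0, 0, 0, 0, 0, 0]

```text
clock: 23.83
tool_pos: [0.5734, -0.006, 0.2063]
orientation: [-179.9, -0.0, -89.9]
force: [-0.1, 1.4, 8.7]
opening: 0.0212
gripper_force: 30.0
```

Request:
play_rows:
  plan:
    - [0, 0, 0.05, 0, 0, 0]
    - [0, 0, 0, 0, 0, 0]

```text
clock: 24.0
tool_pos: [0.5737, -0.0059, 0.2062]
orientation: [-179.9, -0.0, -89.9]
force: [-1.6, -0.2, 10.5]
opening: 0.0216
gripper_force: 30.0
```

Request:
play_rows:
  plan:
    - [0, 0, 0.05, 0, 0, 0]
    - [0, 0, 0, 0, 0, 0]

```text
clock: 24.17
tool_pos: [0.574, -0.006, 0.2062]
orientation: [-179.8, -0.0, -89.9]
force: [-0.8, -0.7, 12.1]
opening: 0.0215
gripper_force: 30.0
```

Request:
play_rows:
  plan:
    - [0, 0, 0.06, 0, 0, 0]
    - [0, 0, 0.05, 0, 0, 0]
    - [0, 0, 0, 0, 0, 0]

```text
clock: 24.42
tool_pos: [0.5743, -0.0061, 0.206]
orientation: [-179.8, -0.0, -89.9]
force: [-2.7, 0.3, 17.6]
opening: 0.0213
gripper_force: 30.0
```

Request:
play_rows:
  plan:
    - [0, 0, 0, 0, 0, 0]
    - [0, 0, 0, 0, 0, 0]
    - [0, 0, 0, 0, 0, 0]

```text
clock: 24.67
tool_pos: [0.5743, -0.0061, 0.206]
orientation: [-179.8, -0.0, -89.9]
force: [-2.3, 0.0, 17.4]
opening: 0.0218
gripper_force: 30.0
```

Request:
play_rows:
  plan:
    - [0, 0, -0.02, 0, 0, 0]
    - [0, 0, 0, 0, 0, 0]
    - [0, 0, 0, 0, 0, 0]
    - [0, 0, 0, 0, 0, 0]

```text
clock: 25.0
tool_pos: [0.5742, -0.0061, 0.2061]
orientation: [-179.8, -0.0, -89.9]
force: [-2.0, 0.6, 17.5]
opening: 0.0218
gripper_force: 30.0
```

Request:
play_rows:
  plan:
    - [0, 0, 0, 0, 0, 0]
    - [0, 0, 0, 0, 0, 0]
    - [0, 0, 0, 0, 0, 0]
    - [0, 0, 0, 0, 0, 0]
    - [0, 0, 0, 0, 0, 0]

```text
clock: 25.42
tool_pos: [0.5743, -0.0061, 0.2061]
orientation: [-179.8, -0.0, -89.9]
force: [-2.1, -0.4, 16.4]
opening: 0.0213
gripper_force: 30.0
```

Firm push held for about a second at 16–17 N. Next I retract and return to the stand.

Request:
play_rows:
  plan:
    - [0, 0, -0.2, 0, 0, 0]
    - [0, 0, -0.4, 0, 0, 0]
    - [0, 0, -0.8, 0, 0, 0]
    - [0, 0, -1.5, 0, 0, 0]
    - [0, 0, -1.5, 0, 0, 0]
    - [0, 0, -1.5, 0, 0, 0]
    - [0, 0, -1.5, 0, 0, 0]
    - [3.1, 1.03, 0, 0, 0, 0]
    - [3.1, 1.03, 0, 0, 0, 0]
    - [3.1, 1.03, 0, 0, 0, 0]
    - [3.1, 1.03, 0, 0, 0, 0]
    - [3.1, 1.03, 0, 0, 0, 0]
    - [3.1, 1.03, 0, 0, 0, 0]
    - [3.1, 1.03, 0, 0, 0, 0]
    - [0, 0, 0, 0, 0, 0]
    - [0, 0, 0, 0, 0, 0]
    - [0, 0, 0, 0, 0, 0]

```text
clock: 26.83
tool_pos: [0.501, -0.223, 0.2775]
orientation: [180.0, 0.0, -90.0]
force: [0.0, 0.6, -1.0]
opening: 0.0217
gripper_force: 30.0
```

Run:
```python
from h import *
o=get_obs(); t=np.array(o["tool_pos"]); print(t,o["orientation"],o["force"])
s=save("scene","s6.png"); u,v=map(int,proj(s,[.54,-.11,.1]))
print(u,v,proj(s,t-[0,0,.118]),proj(s,[.501,-.223,.055]))
cv2.imwrite("pics/c6.png",cv2.resize(s["frame"][v-75:v+75,u-100:u+100,::-1],(800,600)))
```

```text
[ 0.50095104 -0.22299729  0.27745665] [ 1.79965180e+02  2.21571085e-02 -8.99827346e+01] [ 0.02218292  0.60867993 -1.01574446]
302 220 (np.float64(251.8224673534292), np.float64(205.47635104435076)) (np.float64(256.37047863888756), np.float64(237.7720821372036))
```

View pics/c6.png

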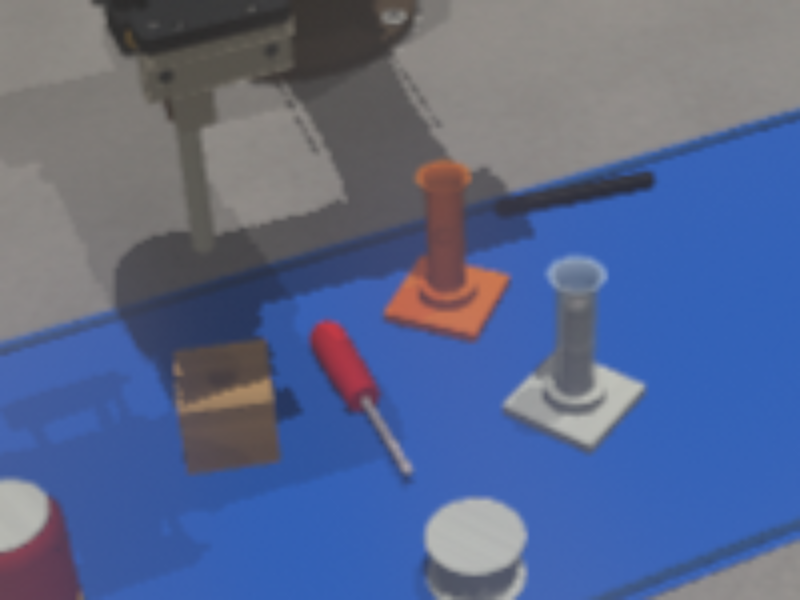

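The stack is well down in the barrel at (577,310) and the rod is hanging over its stand. I lower it at the recorded grasp pose.

Request:
play_rows:
  plan:
    - [0, 0, 2, 0, 0, 0]
    - [0, 0, 2, 0, 0, 0]
    - [0, 0, 2, 0, 0, 0]
    - [0, 0, 1.6, 0, 0, 0]
    - [0, 0, 1, 0, 0, 0]
    - [0, 0, 0.6, 0, 0, 0]
    - [0, 0, 0.4, 0, 0, 0]
    - [0, 0, 0.4, 0, 0, 0]
    - [0, 0, 0.4, 0, 0, 0]
    - [0, 0, 0, 0, 0, 0]

```text
clock: 27.72
tool_pos: [0.5012, -0.2229, 0.1734]
orientation: [180.0, 0.0, -89.9]
force: [-0.9, -0.6, -0.8]
opening: 0.0216
gripper_force: 30.0
```

Request:
play_rows:
  plan:
    - [0, 0, 0.4, 0, 0, 0]
    - [0, 0, 0.4, 0, 0, 0]
    - [0, 0, 0.4, 0, 0, 0]
    - [0, 0, 0.4, 0, 0, 0]
    - [0, 0, 0, 0, 0, 0]

```text
clock: 28.13
tool_pos: [0.5006, -0.2229, 0.1567]
orientation: [179.9, 0.0, -89.9]
force: [-0.8, 0.1, 0.5]
opening: 0.0214
gripper_force: 30.0
```

Request:
play_rows:
  plan:
    - [0, 0, 0.4, 0, 0, 0]
    - [0, 0, 0.4, 0, 0, 0]
    - [0, 0, 0.4, 0, 0, 0]
    - [0, 0, 0.4, 0, 0, 0]
    - [0, 0, 0.4, 0, 0, 0]
    - [0, 0, 0.3, 0, 0, 0]
    - [0, 0, 0.2, 0, 0, 0]
    - [0, 0, 0, 0, 0, 0]

```text
clock: 28.8
tool_pos: [0.5009, -0.223, 0.1321]
orientation: [179.9, 0.0, -89.9]
force: [-0.3, -0.3, -1.4]
opening: 0.0215
gripper_force: 30.0
```

Request:
play_rows:
  plan:
    - [0, 0, 0.1, 0, 0, 0]
    - [0, 0, 0.1, 0, 0, 0]
    - [0, 0, 0.1, 0, 0, 0]
    - [0, 0, 0, 0, 0, 0]

```text
clock: 29.13
tool_pos: [0.5011, -0.223, 0.1296]
orientation: [-180.0, 0.0, -89.9]
force: [-0.3, -0.5, -0.3]
opening: 0.0214
gripper_force: 30.0
```

Request:
play_rows:
  plan:
    - [0, 0, 0, 0, 0, 0]
    - [0, 0, 0, 0, 0, 0]
    - [0, 0, 0, 0, 0, 0]
    - [0, 0, 0, 0, 0, 0]
    - [0, 0, 0, 0, 0, 0]
    - [0, 0, 0, 0, 0, 0]
    - [0, 0, 0, 0, 0, 0]
    - [0, 0, -1, 0, 0, 0]
    - [0, 0, -2, 0, 0, 0]
    - [0, 0, -3, 0, 0, 0]
    - [0, 0, -3, 0, 0, 0]
    - [0, 0, -3, 0, 0, 0]
    - [0, 0, 0, 0, 0, 0]
    - [0, 0, 0, 0, 0, 0]
  grip: 5.5

```text
clock: 30.3
tool_pos: [0.5022, -0.2232, 0.2525]
orientation: [-179.7, -0.0, -89.9]
force: [0.1, 0.3, -0.4]
opening: 0.0553
gripper_force: 0.0
```

Run:
```python
from h import *
print(get_obs()["tool_pos"])
s=save("scene","s7.png"); u,v=map(int,proj(s,[.54,-.11,.1]))
cv2.imwrite("pics/c7.png",cv2.resize(s["frame"][v-75:v+75,u-100:u+100,::-1],(800,600)))
```

```text
[ 0.50216306 -0.22318748  0.25249482]
```

View pics/c7.png

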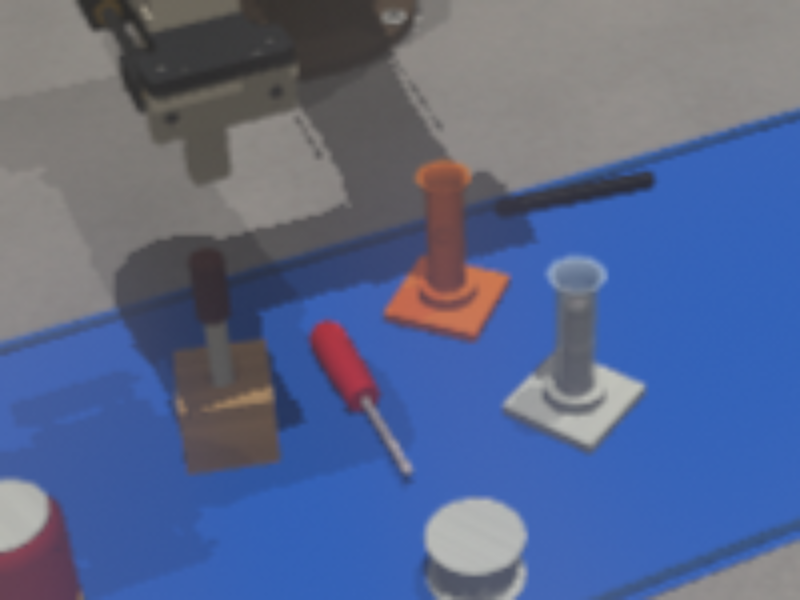

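The rod stands in its hole at (215,320) with the gripper clear above it, and the stack is down in the barrel at (577,320).

```bash
python3 -c "
from plant import close_job; print(close_job())"
```

```text
the job is handed in; nothing more can be done
None
```

I loaded both cells into the clear barrel and pushed the stack and sled down to the stop. I then held it with the rod at about 16–17 N for about a second (highest reading 17.6 N), stood the rod back in its hole and handed the job in at about 30 s. No verdict was returned.

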